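# Push the ring tray home into the bench corner stop

### The arm

A 6-joint arm with a two-finger parallel gripper is mounted at the origin on a cart in front of the work surface, level with it; the furniture and walls round the work are solid. World frame = base frame: x ahead of the robot, y to its left, z up, the work surface at z = 0. Lengths are in m, angles in rad, forces in N, time in s.
With the tool pointing down it reaches from about 0.35 to 0.925 m from the base axis. Payload 6.4 kg.
Tool frame: the origin (TCP) lies on the centre line of the jaws, within the pads' length; the fingertips stand 25 mm ahead of it and the grasp point (between the pads) lies 6 mm ahead of it; z points along the fingers, y is the direction in which the jaws open and shut (so a half turn about z gives the same grasp; the last joint's range is limited). The gripper opens to 85 mm and grips with 20 to 120 N. Pads are 22 mm wide; open, the fingers measure 114 mm over their backs; the gripper's body (76 mm by 85 mm) begins 54 mm behind the grasp point. The pads swing forward as they close: fully open they stand 13 mm farther back than shut.
Start: joints at [-1.283, 0.245, 1.558, -0, 1.339, -0.174], TCP at [0.29, -0.582, 0.256] pointing down, gripper open.
Joint ranges: [-3.13, 3.13], [-1.02, 2.26], [0.13, 2.54], [-0.95, 4.09], [0.21, 2.88], [-2.74, 2.74]. Speed limits (rad/s): [2.57, 2.57, 3.14, 3.14, 3.14, 3.14].

### API

Orientations are given as a unit quaternion [x, y, z, w].
In Python, from bench import observe, optics, env gives the robot as it stands.
- The arm moves only by the shell command python3 -m jog 'ROWS' [FORCE]. ROWS is JSON, a list of rows, each a list of 7 numbers: the finger opening in m, from 0 to 0.0854, then the shift along the tool's x, y, z in m, then the turn, a rotation vector about the tool's x, y, z in units of 5 degrees (1.0 is 5 degrees). In form: [[gripper, x, y, z, ax, ay, az], ...]. A call has 1 to 5 rows; each row shifts and turns the commanded pose from where the row before left it, along the tool's axes as they then stand; what a row does not reach is not made up. A row lasts 1/10 s, in which the tool goes at most 50 mm and 8.59 degrees, less where a joint would pass 70% of its speed; a pose out of reach is approached as far as the arm can. A call with a gripper value outside its range is refused whole. The fingers move at their own pace and stop on an object; FORCE is the grip in N (left out, the last holds). Time passes only in rows, so rows that do not move let the fingers close. It gives the time, the measured TCP pose, the force and the opening at its end, in the units of the state.
- observe(): the state, without advancing time (a new reading comes with each control period).
- optics.read_camera(name): name is "scene" or "top" or "wrist"; returns the picture (420x560x3 uint8, red, green, blue); there is no depth.
- optics.get_calibration(name): a dict with "fx", "fy", "cx", "cy" (pixels), "rvec" (rotation vector, rad) and "tvec" (3), from world to camera coordinates, as OpenCV has them; the wrist camera has in their place "mount" (4x4, takes a point from camera to tool coordinates, whose origin is the TCP and whose axes are the flange's). Camera axes: x right, y down, z forward; pixel columns grow to the right and rows downward; lengths in m; the calibration is good to about 2 mm. A picture is of the moment at which its call begins: read the wrist's pose just before it. get_calibration takes no time and is no camera call.
- env.hand_in(): hands the job in, once; it reports no verdict.
The state is a dict: "clock": time; "qpos": joint angles; "qvel": joint speeds; "joint_torque": joint torques, N m; "tcp_pos": TCP position; "eef_rot": TCP orientation; "wrist_force": force on the tool from outside, world axes, zero at the start; "wrist_torque": the same for the moment, N m; "finger_gap": opening from 0.0 (shut) to 1.0 (fully open).
Only numpy, scipy, OpenCV 4.12 (cv2) and the standard library are available. Lean on these libraries where they do the work, as an engineer would, in place of code of your own. Each camera call takes 0.05 s, during which the arm holds its last target.

### The job

Two wax rings stand loose on the black tray, so the tray is not to be picked up: with the fingers against its outer sides, push it along the bench until it sits square in the corner of the steel stop, a long side flush against the long bar and a short end flush against the short bar. Push gently so that both rings stay standing on the tray, keep the fingers off the rings and out of the tray, and leave the other loose things on the bench where they are.

Things in the scene. Friction and masses are not known exactly. Their poses are not given: they have to be found in the camera images.
- tray: Loose black tray, 110 mm (its x) by 180 mm (its y), 22 mm high, about 0.3 kg; origin at the centre of its underside, z up. Outer sides upright and flat; floor 17 mm above the bench inside a rim 6 mm wide. It starts nearer to the robot and further right than its seat in the stop, turned up to 0.45 rad from square with it, its x axis roughly along the stop's x.
- corner_stop: Fixed L of two steel bars, 12 mm wide, 16 mm high; turned up to 0.15 rad. Origin: inner corner, at bench level; x away from the robot, y left. Long (far) bar: inner face x = 0, from y = -150 to 12 mm. Short (left) bar: inner face y = 0, from x = -90 mm to the corner. A tray that is home has its origin at x = -55, y = -90 mm in this frame, axes parallel.
- ring_a: Teal wax ring carving, 27 x 24 x 29 mm high, 15 g, standing loose on the left half of the tray's floor; origin at the centre of its underside, z up. Not to be touched.
- ring_b: The other teal wax ring, of the same size, standing loose on the right half of the tray's floor; origin as for the first. Not to be touched.
- wax_block: Loose tan wax block, 32 x 46 x 21 mm high, to the left of the stop; origin at the centre of its underside. Bystander.
- cup_block: Loose brass cube with round cups in it, 40 mm, to the left of the stop; origin at the centre of its underside. Bystander.
- brass_frame: Loose upright U-shaped brass casting, 40 x 40 x 54 mm high, to the left of the stop; origin at the centre of its underside. Bystander.
- jar: Loose white plastic jar with purple cap, 58 mm across, 83 mm high, to the left of the tray, nearer to the robot; origin at the centre of its underside. Bystander.
- tumbler: Small clear glass tumbler, 41 mm across, 47 mm high, to the right; origin at the centre of its underside. Bystander.

How it is judged:
At the end, for the whole second after the job is handed in: The tray lies flat and still on the bench in the corner of the stop: no more than 4 mm from home along either bar, turned no more than 0.03 rad from square; both rings stand upright on its floor (x of tray in the frame of corner_stop between -0.059 and -0.05 m and y of tray in the frame of corner_stop between -0.094 and -0.085 m and angle between the y axis of tray and the y axis of corner_stop, either way round below 0.03 rad and height (world z) of tray below 0.003 m and angle between tray's own z axis and vertical below 0.02 rad and linear speed of tray below 0.005 m/s and angle between each of ring_a, ring_b's own z axis and vertical below 0.3 rad and z of ring_a in the frame of tray between 0.012 and 0.022 m and x of ring_a in the frame of tray between -0.05 and 0.05 m and y of ring_a in the frame of tray between -0.085 and 0.085 m and z of ring_b in the frame of tray between 0.012 and 0.022 m and x of ring_b in the frame of tray between -0.05 and 0.05 m and y of ring_b in the frame of tray between -0.085 and 0.085 m); the robot touches nothing.
It fails at once if the tray is lifted or tipped (over 6 mm up or 0.06 rad) (height (world z) of tray above 0.006 m or angle between tray's own z axis and vertical above 0.06 rad).
It fails at once if a ring is touched by the robot (contact force between any of the fingers, the arm and ring_a above 0.2 N or contact force between any of the fingers, the arm and ring_b above 0.2 N).
It fails at once if a ring falls over or leaves the tray's floor (angle between any of ring_a, ring_b's own z axis and vertical above 0.5 rad or z of any of ring_a, ring_b in the frame of tray above 0.027 m or z of any of ring_a, ring_b in the frame of tray below 0.01 m).
It fails at once if the fingers reach into the tray (x of the grasp point in the frame of tray between -0.045 and 0.045 m and y of the grasp point in the frame of tray between -0.08 and 0.08 m and z of the grasp point in the frame of tray below 0.04 m).
It fails at once if another loose thing is moved more than 15 mm or tipped over (distance of any of wax_block, cup_block, brass_frame, jar, tumbler from where it was at the start of the episode above 0.015 m or angle between any of wax_block, cup_block, brass_frame, jar, tumbler's own z axis and vertical above 0.3 rad).
It also fails if it takes over 61 s, if anything falls off the work surface, if the arm or the gripper's body presses on something with over 40 N, if the wrist force passes 120 N, or if a joint passes its speed limit or range.

## Working session

There is one attempt and no reset: what is moved stays moved. The work goes in short steps, Python scripts to look and compute and a shell command to move; the robot and the scene stay as the last step left them, time stands still between calls to the robot, and variables do not carry over. Pictures are saved under pics/ and viewed, and the job is handed in when it is done.

```bash
ls; mkdir -p pics; python3 - <<'E'
from bench import observe, optics, env
import cv2
s=observe();print({k:s[k] for k in ('clock','tcp_pos','eef_rot','finger_gap')})
for n in('scene','top'):
    cv2.imwrite(f'pics/{n}0.png',optics.read_camera(n)[:,:,::-1]);print(optics.get_calibration(n))
print(optics.get_calibration('wrist'))
E
```

```text
pics
{'clock': 0.0, 'tcp_pos': array([ 0.28947993, -0.5814018 ,  0.25518514]), 'eef_rot': array([ 9.73460509e-01,  2.28853024e-01, -4.82276851e-05, -9.63494293e-04]), 'finger_gap': 0.9963237021824095}
{'fx': 465.6277761034539, 'fy': 465.6277761034539, 'cx': 282.1674255602663, 'cy': 216.36561321130648, 'rvec': array([ 1.11869624, -2.02100149,  1.26493105]), 'tvec': array([0.11620244, 0.27514564, 0.78305972])}
{'fx': 505.7572932680948, 'fy': 505.7572932680948, 'cx': 275.371260022752, 'cy': 204.28509247745836, 'rvec': array([ 2.21849002, -2.16046216,  0.09141852]), 'tvec': array([-0.21717323,  0.51249088,  1.12886781])}
{'fx': 335.3397701625918, 'fy': 335.3397701625918, 'cx': 282.5686859049379, 'cy': 205.92305662785046, 'mount': array([[ 5.14932080e-04, -9.58314594e-01, -2.85714672e-01,
         7.23619004e-02],
       [ 9.99999648e-01,  6.82544917e-04, -4.87062335e-04,
         2.79151672e-04],
       [ 6.61772041e-04, -2.85714321e-01,  9.58314609e-01,
        -1.18208852e-01],
       [ 0.00000000e+00,  0.00000000e+00,  0.00000000e+00,
         1.00000000e+00]])}
```

View pics/top0.png

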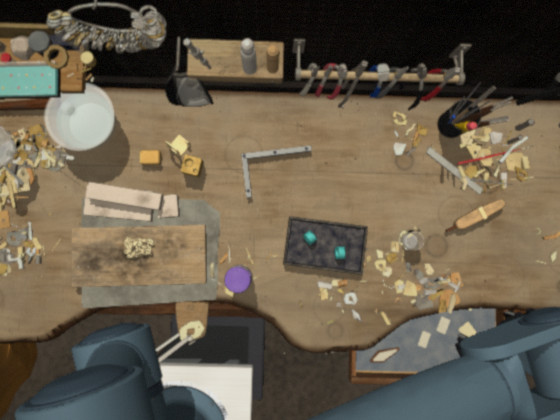

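View pics/scene0.png

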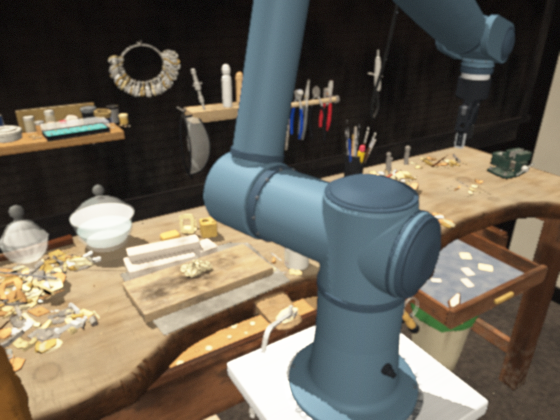

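The top view shows the tray at about (327,246), turned slightly. The stop's corner is near (248,157), the jar at (237,278) and the tumbler at (411,240). I'll measure the corners on an enlarged crop.

```bash
cat > h.py <<'E'
import numpy as np, cv2
from bench import observe, optics, env
from scipy.spatial.transform import Rotation as R
def px2w(n,uv,z):
    c=optics.get_calibration(n); Rm=cv2.Rodrigues(np.array(c['rvec']))[0]; t=np.array(c['tvec'])
    uv=np.atleast_2d(uv).astype(float)
    d=np.c_[(uv[:,0]-c['cx'])/c['fx'],(uv[:,1]-c['cy'])/c['fy'],np.ones(len(uv))]
    o=-Rm.T@t; D=d@Rm
    return o+D*((z-o[2])/D[:,2])[:,None]
def w2px(n,p):
    c=optics.get_calibration(n); K=np.array([[c['fx'],0,c['cx']],[0,c['fy'],c['cy']],[0,0,1]])
    return cv2.projectPoints(np.atleast_2d(p).astype(float),c['rvec'],c['tvec'],K,None)[0][:,0]
def tray(im):  # top camera: dark tray in the bench area
    g=cv2.cvtColor(im,cv2.COLOR_RGB2GRAY)
    return g
E
python3 - <<'E'
import cv2
im=cv2.imread('pics/top0.png')
c=im[130:300,210:440]; cv2.imwrite('pics/crop0.png',cv2.resize(c,None,fx=3.4,fy=3.4,interpolation=cv2.INTER_CUBIC))
E
```

```text
(no output)
```

View pics/crop0.png

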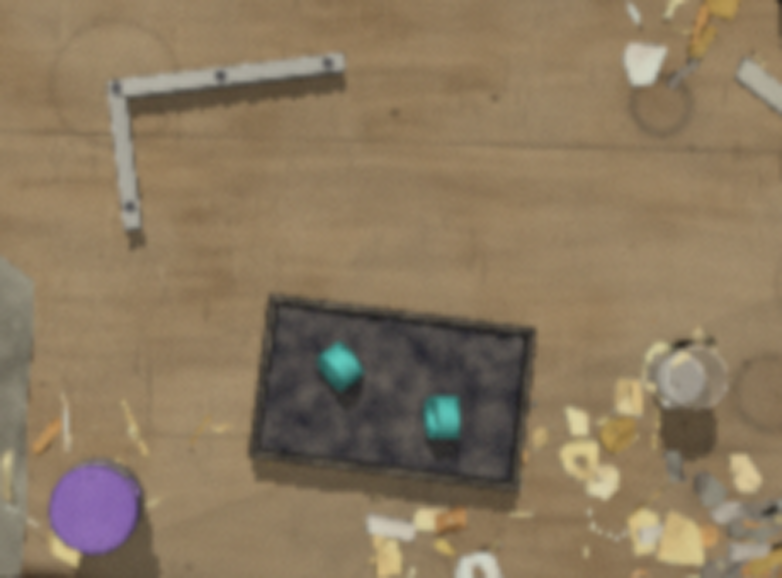

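```bash
cat >> h.py <<'E'
from scipy.optimize import least_squares
def pose_fit(model,obs):
    model=np.array(model,float)
    def T(p,m): c,s=np.cos(p[2]),np.sin(p[2]); return np.c_[p[0]+c*m[:,0]-s*m[:,1],p[1]+s*m[:,0]+c*m[:,1]]
    r=least_squares(lambda p:(T(p,model)-obs).ravel(),[obs[:,0].mean(),obs[:,1].mean(),0])
    return r.x,(r.fun.reshape(-1,2)*1000).round(1)
STOPM=np.array([[.012,.012],[.012,-.15],[0,-.15],[0,0],[-.09,0],[-.09,.012]])
TRM=np.array([[.055,.09],[.055,-.09],[-.055,-.09],[-.055,.09]])
def SE2(p,m): m=np.atleast_2d(m);c,s=np.cos(p[2]),np.sin(p[2]); return np.c_[p[0]+c*m[:,0]-s*m[:,1],p[1]+s*m[:,0]+c*m[:,1]]
E
python3 - <<'E'
from h import *
def up(a): return (np.array(a,float)+.5)/3.4-.5+[210,130]
c=optics.get_calibration('top');Rm=cv2.Rodrigues(np.array(c['rvec']))[0];print('cam',-Rm.T@c['tvec'])
so=px2w('top',up([[107,80],[342,53],[344,70],[130,96],[140,228],[124,230]]),.016)[:,:2]
to=px2w('top',up([[270,295],[535,329],[517,490],[252,455]]),.022)[:,:2]
S,r=pose_fit(STOPM,so);print(S,r.tolist())
T,r=pose_fit(TRM,to);print(T,r.tolist())
print('tumbler',px2w('top',up([[690,376]]),.047),'jar',px2w('top',up([[95,508]]),.083))
print('rings',px2w('top',up([[340,366],[442,418]]),.035))
print('home',SE2(S,[-.055,-.09]))
im=cv2.imread('pics/top0.png')[130:300,210:440];im=cv2.resize(im,None,fx=3.4,fy=3.4,interpolation=cv2.INTER_CUBIC)
for p,m,z in((S,STOPM,.016),(T,TRM,.022),(T,TRM,0)):
    w=SE2(p,m);q=w2px('top',np.c_[w,np.full(len(w),z)]);q=((q-[210,130]+.5)*3.4-.5)
    cv2.polylines(im,[q.round().astype(int)],True,(0,0,255) if z else (0,255,255),1)
cv2.imwrite('pics/ov0.png',im)
E
```

```text
cam [ 0.43463675 -0.19210276  1.16547891]
[ 0.62329689 -0.1349325   0.14538493] [[-0.3, 0.6], [0.3, -1.4], [-0.0, -1.6], [0.0, 2.8], [0.1, -0.8], [-0.0, 0.4]]
[ 0.42901294 -0.31874804 -0.10037338] [[1.5, 0.5], [1.4, -1.5], [-1.2, -1.1], [-1.7, 2.1]]
tumbler [[ 0.44452063 -0.5089241   0.047     ]] jar [[ 0.35231668 -0.1269023   0.083     ]]
rings [[ 0.44516271 -0.28178966  0.035     ]
 [ 0.41289876 -0.34942044  0.035     ]]
home [[ 0.58191572 -0.23195105]]
```

View pics/ov0.png

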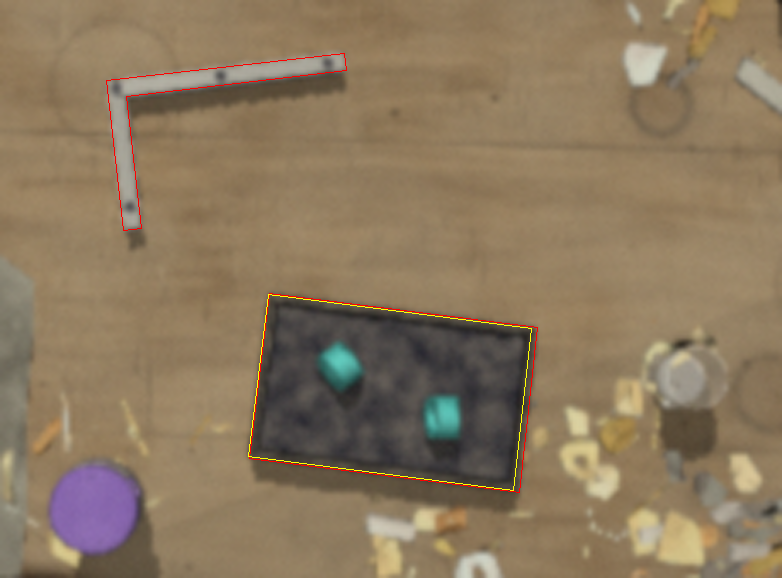

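Tray: (0.429, -0.319), yaw -0.10. Stop yaw: 0.145. Home: (0.582, -0.232). The plan is to push the near long side with both fingers while turning the tray square, then push the right end to the left, then push forward until seated.

```bash
cat >> h.py <<'E'
S0=np.array([0.62329689,-0.1349325,0.14538493])
def st():
    s=observe(); Rm=R.from_quat(s['eef_rot']).as_matrix()
    return s,Rm,np.arctan2(Rm[1,0],Rm[0,0])
def go(x,y,z,yaw):
    s,Rm,yw=st(); d=Rm.T@(np.array([x,y,z])-s['tcp_pos'])
    a=(yaw-yw+np.pi)%(2*np.pi)-np.pi
    print('clk',round(s['clock'],2),'tcp',s['tcp_pos'].round(4),'yaw',yw.round(4),'F',np.round(s['wrist_force'],1),'gap',round(s['finger_gap'],3))
    print('shift tool mm',(d*1000).round(1),'turn az units',round(-np.degrees(a)/5,2),'joint6',round(s['qpos'][5],2))
E
python3 - <<'E'
from h import *
T=[.429,-.3187,-.1004]
p=SE2(T,[-.083,0])[0];go(p[0],p[1],.10,-.1004)
E
```

```text
clk 0.1 tcp [ 0.2895 -0.5815  0.2553] yaw 0.4618 F [ 0.9 -0.4 -0.5] gap 0.997
shift tool mm [ 171.7 -217.1  155.7] turn az units 6.44 joint6 -0.17
```

```bash
python3 -m jog '[[0.07,0.029,-0.036,0.015,0,0,0],[0.07,0.029,-0.036,0.015,0,0,0],[0.07,0.029,-0.036,0.015,0,0,0],[0.07,0.029,-0.036,0.015,0,0,0],[0.07,0.029,-0.036,0.015,0,0,0]]'
python3 -m jog '[[0.07,0.027,-0.037,0.015,0,0,0],[0.07,0,0,0.015,0,0,1.61],[0.07,0,0,0.015,0,0,1.61],[0.07,0,0,0.015,0,0,1.61],[0.07,0,0,0.015,0,0,1.61]]'
python3 - <<'E'
from h import *
T=[.429,-.3187,-.1004]
p=SE2(T,[-.083,0])[0];go(p[0],p[1],.05,-.1004)
cv2.imwrite('pics/w1.png',optics.read_camera('wrist')[:,:,::-1])
E
```

```text
clock: 0.6
tcp_pos: [0.3391, -0.3541, 0.1803]
eef_rot: [0.974, 0.229, -0.0, -0.0]
wrist_force: [0.9, 0.4, 0.2]
finger_gap: 0.82
clock: 1.1
tcp_pos: [0.3468, -0.3106, 0.1055]
eef_rot: [0.999, -0.053, -0.0, -0.0]
wrist_force: [-0.1, 0.6, -0.7]
finger_gap: 0.823
clk 1.1 tcp [ 0.3468 -0.3106  0.1055] yaw -0.1055 F [-0.1  0.6 -0.7] gap 0.823
shift tool mm [-0.4 -0.1 55.5] turn az units -0.06 joint6 0.7
```

View pics/w1.png

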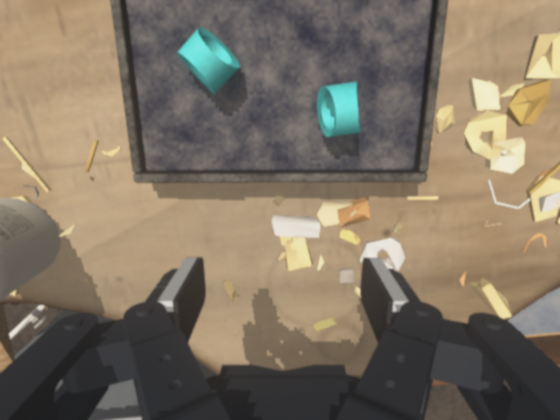

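The wrist view shows the tray's near edge at row 177, level, so the gripper is aligned with the tray. The fingertips are near (195,258) and (370,258). I'll work out how far ahead of the TCP the tips are from these pixels.

```bash
python3 - <<'E'
from h import *
c=optics.get_calibration('wrist');M=np.linalg.inv(c['mount'])
for z in(.012,.017,.021,.025):
    for y in(-.035,.035):
        for x in (.011,-.011):
            q=M@[x,y,z,1];print(z,y,x,(c['fx']*q[0]/q[2]+c['cx']).round(),(c['fy']*q[1]/q[2]+c['cy']).round())
E
python3 -m jog '[[0.07,0,0,0.02,0,0,0],[0.07,0,0,0.02,0,0,0],[0.07,0,0,0.02,0,0,0],[0.07,0,0,0.008,0,0,0],[0.07,0,0,0,0,0,0]]'
python3 - <<'E'
from h import *
cv2.imwrite('pics/w2.png',optics.read_camera('wrist')[:,:,::-1])
E
```

```text
0.012 -0.035 0.011 199.0 257.0
0.012 -0.035 -0.011 203.0 302.0
0.012 0.035 0.011 364.0 257.0
0.012 0.035 -0.011 361.0 303.0
0.017 -0.035 0.011 202.0 252.0
0.017 -0.035 -0.011 205.0 296.0
0.017 0.035 0.011 361.0 252.0
0.017 0.035 -0.011 358.0 296.0
0.021 -0.035 0.011 204.0 248.0
0.021 -0.035 -0.011 207.0 292.0
0.021 0.035 0.011 359.0 249.0
0.021 0.035 -0.011 356.0 292.0
0.025 -0.035 0.011 206.0 245.0
0.025 -0.035 -0.011 209.0 287.0
0.025 0.035 0.011 358.0 245.0
0.025 0.035 -0.011 355.0 287.0
clock: 1.65
tcp_pos: [0.3464, -0.3103, 0.0374]
eef_rot: [0.999, -0.049, -0.001, -0.001]
wrist_force: [-1.1, -0.5, -0.3]
finger_gap: 0.822
```

View pics/w2.png

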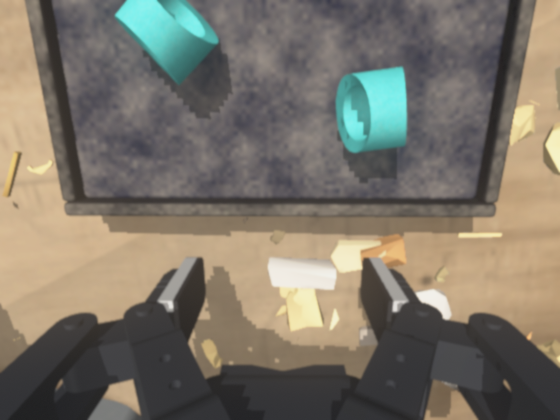

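The tips are only about 12–15 mm ahead of the TCP at this opening, so I'll go a further 15 mm down and watch the force.

```bash
python3 -m jog '[[0.07,0,0,0.005,0,0,0],[0.07,0,0,0.004,0,0,0]]'
python3 -m jog '[[0.07,0,0,0.004,0,0,0],[0.07,0,0,0.003,0,0,0]]'
python3 - <<'E'
from h import *
T=[.429,-.3187,-.1004]
p=SE2(T,[-.07,0])[0];go(p[0],p[1],.021,-.1004)
cv2.imwrite('pics/w3.png',optics.read_camera('wrist')[:,:,::-1])
E
```

```text
clock: 1.9
tcp_pos: [0.3474, -0.3117, 0.03]
eef_rot: [0.999, -0.05, 0.001, 0.001]
wrist_force: [0.0, 0.4, 0.8]
finger_gap: 0.817
clock: 2.1
tcp_pos: [0.3469, -0.311, 0.0221]
eef_rot: [0.999, -0.05, 0.0, 0.0]
wrist_force: [0.0, -0.1, 0.3]
finger_gap: 0.823
clk 2.1 tcp [ 0.3469 -0.311   0.0221] yaw -0.1001 F [ 0.  -0.1  0.3] gap 0.823
shift tool mm [12.4 -0.6  1.1] turn az units 0.0 joint6 0.7
```

View pics/w3.png

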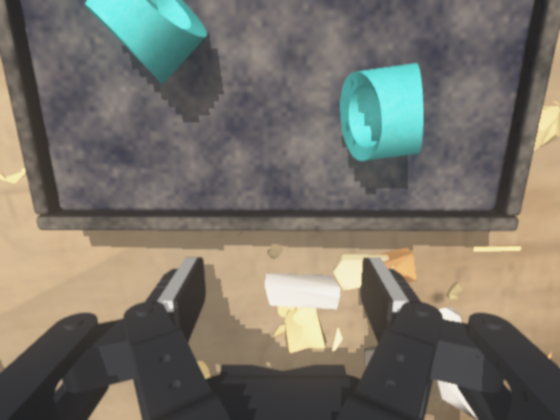

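```bash
python3 -m jog '[[0.07,0.003,0,0,0,0,0],[0.07,0.004,0,0,0,0,0],[0.07,0.003,0,0,0,0,0],[0.07,0.002,0,0,0,0,0],[0.07,0.002,0,0,0,0,0]]'
python3 -m jog '[[0.07,0.002,0,0,0,0,0],[0.07,0.002,0,0,0,0,0],[0.07,0.003,0,0,0,0,0],[0.07,0.003,-0.0005,0,0,0,-0.05],[0.07,0.003,-0.0005,0,0,0,-0.05]]'
python3 -m jog '[[0.07,0.004,-0.001,0,0,0,-0.08],[0.07,0.004,-0.001,0,0,0,-0.08],[0.07,0.004,-0.001,0,0,0,-0.08],[0.07,0.004,-0.001,0,0,0,-0.08],[0.07,0.004,-0.001,0,0,0,-0.08]]'
python3 - <<'E'
from h import *
go(.4,-.3,.021,0)
cv2.imwrite('pics/w4.png',optics.read_camera('wrist')[:,:,::-1])
E
```

```text
clock: 2.65
tcp_pos: [0.3612, -0.3125, 0.0224]
eef_rot: [0.999, -0.05, 0.0, 0.0]
wrist_force: [-0.1, 0.1, -0.4]
finger_gap: 0.82
clock: 3.15
tcp_pos: [0.374, -0.3126, 0.0221]
eef_rot: [0.999, -0.046, -0.0, -0.0]
wrist_force: [-1.5, -0.3, -0.8]
finger_gap: 0.823
clock: 3.65
tcp_pos: [0.3946, -0.3092, 0.0223]
eef_rot: [1.0, -0.028, 0.0, -0.0]
wrist_force: [-1.3, -1.2, -0.6]
finger_gap: 0.822
clk 3.65 tcp [ 0.3946 -0.3092  0.0223] yaw -0.0559 F [-1.3 -1.2 -0.6] gap 0.822
shift tool mm [ 4.9 -9.5  1.3] turn az units -0.64 joint6 0.74
```

View pics/w4.png

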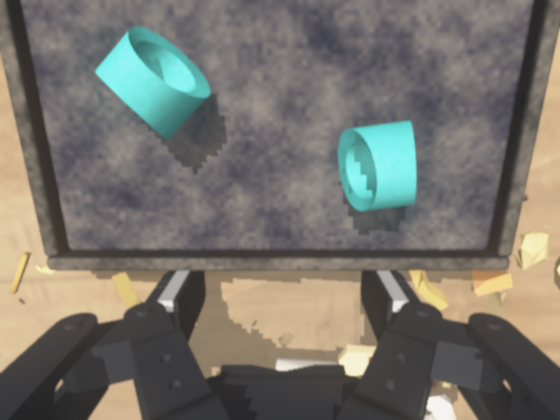

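Contact is clean and the tray stays square with the fingers. I'll continue.

```bash
python3 -m jog '[[0.07,0.005,-0.0015,0,0,0,-0.11],[0.07,0.005,-0.0015,0,0,0,-0.11],[0.07,0.005,-0.0015,0,0,0,-0.11],[0.07,0.005,-0.0015,0,0,0,-0.11],[0.07,0.005,-0.0015,0,0,0,-0.11]]'
python3 -m jog '[[0.07,0.005,-0.0015,0,0,0,-0.11],[0.07,0.005,-0.0015,0,0,0,-0.11],[0.07,0.005,-0.0015,0,0,0,-0.11],[0.07,0.005,-0.0015,0,0,0,-0.11],[0.07,0.005,-0.0015,0,0,0,-0.11]]'
python3 - <<'E'
from h import *
go(.4,-.3,.021,0.1454)
cv2.imwrite('pics/w5.png',optics.read_camera('wrist')[:,:,::-1])
E
```

```text
clock: 4.2
tcp_pos: [0.4199, -0.3026, 0.0223]
eef_rot: [1.0, -0.004, 0.0, 0.0]
wrist_force: [-0.5, 0.4, 0.5]
finger_gap: 0.821
clock: 4.7
tcp_pos: [0.4448, -0.2948, 0.0223]
eef_rot: [1.0, 0.02, 0.0, 0.0]
wrist_force: [-2.1, -0.7, 0.4]
finger_gap: 0.821
clk 4.7 tcp [ 0.4448 -0.2948  0.0223] yaw 0.0403 F [-2.1 -0.7  0.4] gap 0.821
shift tool mm [-45.    3.3   1.3] turn az units -1.2 joint6 0.73
```

View pics/w5.png

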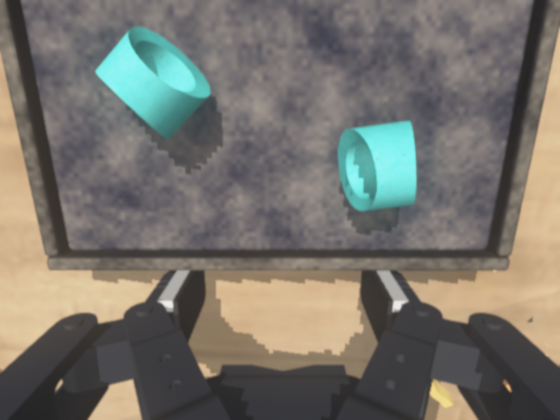

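No slip so far. I'll steer further left.

```bash
python3 -m jog '[[0.07,0.005,-0.0022,0,0,0,-0.12],[0.07,0.005,-0.0022,0,0,0,-0.12],[0.07,0.005,-0.0022,0,0,0,-0.12],[0.07,0.005,-0.0025,0,0,0,-0.12],[0.07,0.005,-0.0025,0,0,0,-0.12]]'
python3 - <<'E'
from h import *
go(.4,-.3,.021,0.1454)
s,Rm,y=st();print(SE2([0,0,-S0[2]],s['tcp_pos'][:2]-S0[:2]))
cv2.imwrite('pics/w6.png',optics.read_camera('wrist')[:,:,::-1])
E
```

```text
clock: 5.25
tcp_pos: [0.469, -0.2816, 0.0223]
eef_rot: [0.999, 0.046, 0.0, -0.0]
wrist_force: [-1.8, -1.2, 0.4]
finger_gap: 0.818
clk 5.25 tcp [ 0.469  -0.2816  0.0223] yaw 0.0927 F [-1.8 -1.2  0.4] gap 0.818
shift tool mm [-70.5  11.9   1.3] turn az units -0.6 joint6 0.73
[[-0.17387148 -0.1227948 ]]
```

View pics/w6.png

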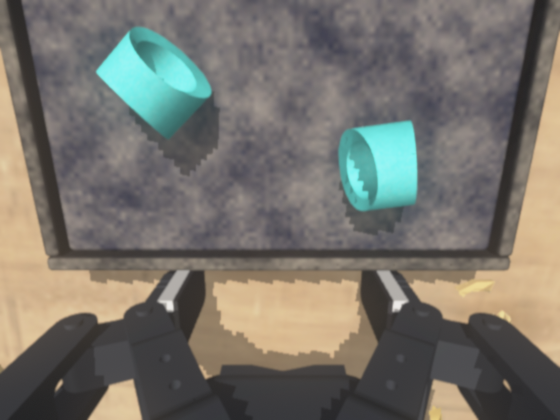

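```bash
python3 -m jog '[[0.07,0.005,-0.0025,0,0,0,-0.12],[0.07,0.005,-0.003,0,0,0,-0.12],[0.07,0.005,-0.003,0,0,0,-0.12],[0.07,0.005,-0.003,0,0,0,-0.12],[0.07,0.004,-0.003,0,0,0,-0.12]]'
python3 - <<'E'
from h import *
go(.4,-.3,.021,0.1454)
s,Rm,y=st();print(SE2([0,0,-S0[2]],s['tcp_pos'][:2]-S0[:2]))
cv2.imwrite('pics/w7.png',optics.read_camera('wrist')[:,:,::-1])
cv2.imwrite('pics/top7.png',cv2.resize(optics.read_camera('top')[130:300,210:440,::-1],None,fx=3.4,fy=3.4,interpolation=cv2.INTER_CUBIC))
E
```

```text
clock: 5.8
tcp_pos: [0.4913, -0.2645, 0.0223]
eef_rot: [0.997, 0.073, 0.0, 0.0]
wrist_force: [-2.3, -1.6, 0.5]
finger_gap: 0.817
clk 5.8 tcp [ 0.4913 -0.2645  0.0223] yaw 0.1452 F [-2.3 -1.6  0.5] gap 0.817
shift tool mm [-95.5  22.    1.3] turn az units -0.0 joint6 0.73
[[-0.14938435 -0.10904622]]
```

View pics/w7.png

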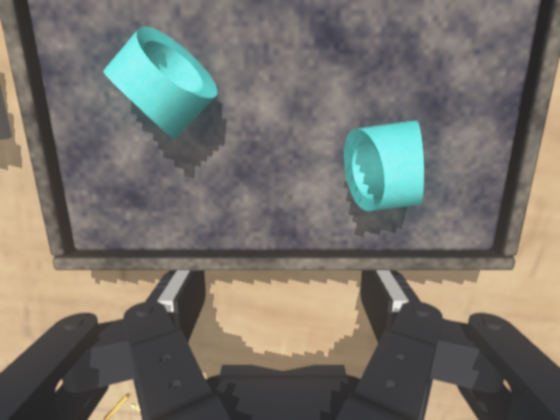

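View pics/top7.png

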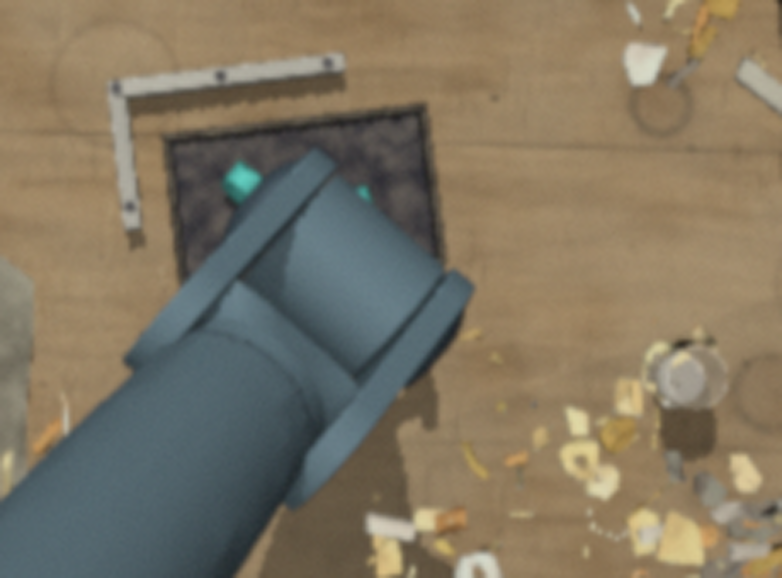

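The tray is now parallel to the stop with roughly 26 mm to go each way. It slipped about 2 mm sideways on the fingers. I'll push a bit further forward, then move to the right end.

```bash
python3 -m jog '[[0.07,0.005,-0.0022,0,0,0,0],[0.07,0.005,-0.0022,0,0,0,0],[0.07,0.004,-0.0018,0,0,0,0],[0.07,0.002,-0.001,0,0,0,0],[0.07,0,0,0,0,0,0]]'
python3 -m jog '[[0.07,-0.003,0,0,0,0,0],[0.07,-0.008,0,0,0,0,0],[0.07,-0.009,0,-0.01,0,0,0],[0.07,-0.01,0,-0.03,0,0,0],[0.06,0,0,-0.045,0,0,0]]'
python3 - <<'E'
from h import *
p=SE2(S0,[-.065,-.228])[0]; go(p[0],p[1],.10,S0[2])
E
```

```text
clock: 6.4
tcp_pos: [0.506, -0.2551, 0.0223]
eef_rot: [0.997, 0.072, 0.0, -0.0]
wrist_force: [-0.3, -0.4, -0.1]
finger_gap: 0.818
clock: 6.9
tcp_pos: [0.4726, -0.2582, 0.1052]
eef_rot: [0.997, 0.071, -0.003, -0.003]
wrist_force: [0.3, -0.6, 0.4]
finger_gap: 0.704
clk 6.9 tcp [ 0.4726 -0.2582  0.1052] yaw 0.1429 F [ 0.3 -0.6  0.4] gap 0.704
shift tool mm [102.4 127.6   3.9] turn az units -0.03 joint6 0.72
```

```bash
python3 -m jog '[[0.06,0,0.043,0,0,0,0],[0.06,0,0.043,0,0,0,0],[0.06,0.02,0.042,0,0,0,0],[0.06,0.041,0,0,0,0,0],[0.06,0.041,0,0,0,0,0]]'
python3 -m jog '[[0.06,0,0,0,0,0,-1.6],[0.06,0,0,0,0,0,-1.6],[0.06,0,0,0,0,0,-1.6],[0.06,0,0,0,0,0,-1.6],[0.06,0,0,0,0,0,-1.6]]'
python3 -m jog '[[0.06,0,0,0,0,0,-1.6],[0.06,0,0,0,0,0,-1.6],[0.06,0,0,0,0,0,-1.6],[0.06,0,0,0,0,0,-1.6],[0.06,0,0,0,0,0,-1.6]]'
python3 -m jog '[[0.06,0,0,0,0,0,-1.6],[0.06,0,0,0,0,0,-0.4],[0.06,0,0,0,0,0,0]]'
python3 - <<'E'
from h import *
p=SE2(S0,[-.065,-.228])[0]; go(p[0],p[1],.06,S0[2]+np.pi/2)
cv2.imwrite('pics/w8.png',optics.read_camera('wrist')[:,:,::-1])
cv2.imwrite('pics/top8.png',cv2.resize(optics.read_camera('top')[130:300,210:440,::-1],None,fx=3.4,fy=3.4,interpolation=cv2.INTER_CUBIC))
E
```

```text
clock: 7.4
tcp_pos: [0.5953, -0.3736, 0.1073]
eef_rot: [0.998, 0.07, 0.0, 0.0]
wrist_force: [0.0, 0.2, -0.8]
finger_gap: 0.701
clock: 7.9
tcp_pos: [0.5945, -0.3718, 0.107]
eef_rot: [0.912, 0.411, -0.0, -0.0]
wrist_force: [-1.2, 0.1, 0.3]
finger_gap: 0.703
clock: 8.4
tcp_pos: [0.5945, -0.3718, 0.1071]
eef_rot: [0.716, 0.698, 0.0, -0.0]
wrist_force: [-0.5, 0.7, 1.1]
finger_gap: 0.706
clock: 8.7
tcp_pos: [0.5946, -0.3718, 0.1071]
eef_rot: [0.655, 0.756, 0.0, -0.0]
wrist_force: [0.6, 0.1, -0.0]
finger_gap: 0.701
clk 8.7 tcp [ 0.5946 -0.3718  0.1071] yaw 1.7143 F [ 0.6  0.1 -0. ] gap 0.701
shift tool mm [ 2.2 -2.2 47.1] turn az units -0.02 joint6 -0.86
```

View pics/w8.png

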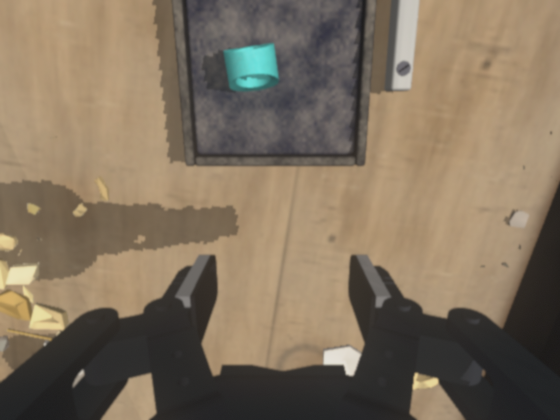

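View pics/top8.png

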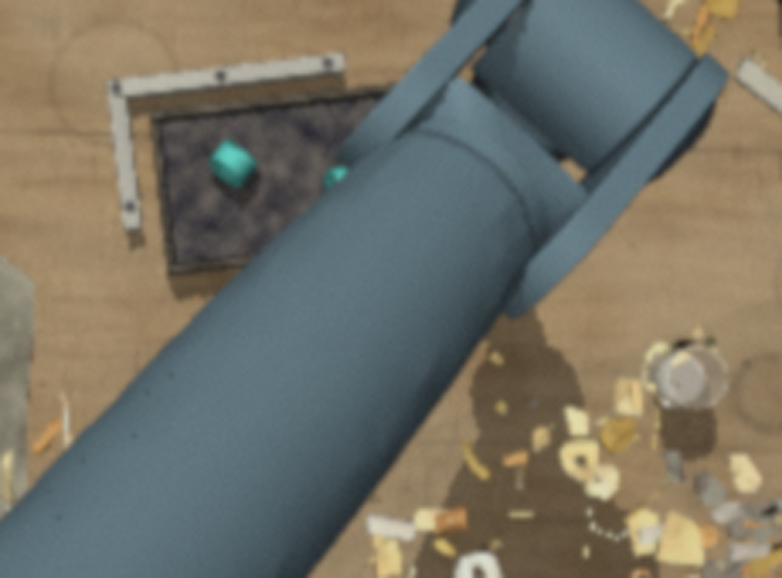

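```bash
python3 -m jog '[[0.06,0,-0.003,0.02,0,0,0],[0.06,0,0,0.025,0,0,0],[0.06,0,0,0.025,0,0,0],[0.06,0,0,0.01,0,0,0],[0.06,0,0,0.004,0,0,0]]'
python3 - <<'E'
from h import *
p=SE2(S0,[-.065,-.228])[0]; go(p[0],p[1],.022,S0[2]+np.pi/2)
cv2.imwrite('pics/w9.png',optics.read_camera('wrist')[:,:,::-1])
E
```

```text
clock: 9.3
tcp_pos: [0.5915, -0.3716, 0.0219]
eef_rot: [0.655, 0.756, 0.0, -0.001]
wrist_force: [1.0, 0.5, -0.1]
finger_gap: 0.7
clk 9.3 tcp [ 0.5915 -0.3716  0.0219] yaw 1.7144 F [ 1.   0.5 -0.1] gap 0.7
shift tool mm [ 1.6  0.7 -0.1] turn az units -0.02 joint6 -0.87
```

View pics/w9.png

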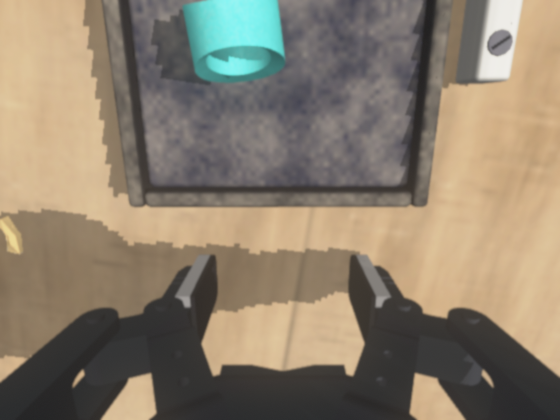

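The right end is square to the fingers, about 23 mm ahead (rim bottom at row 206). After contact there is about 15 mm to push.

```bash
python3 -m jog '[[0.06,0.004,0,0,0,0,0],[0.06,0.005,0,0,0,0,0],[0.06,0.005,0,0,0,0,0],[0.06,0.004,0,0,0,0,0],[0.06,0.002,0,0,0,0,0]]'
python3 -m jog '[[0.06,0.002,0,0,0,0,0],[0.06,0.002,0,0,0,0,0],[0.06,0.002,0,0,0,0,0],[0.06,0.003,0,0,0,0,0],[0.06,0.003,0,0,0,0,0]]'
python3 - <<'E'
from h import *
p=SE2(S0,[-.065,-.191])[0]; go(p[0],p[1],.022,S0[2]+np.pi/2)
cv2.imwrite('pics/w10.png',optics.read_camera('wrist')[:,:,::-1])
E
```

```text
clock: 9.85
tcp_pos: [0.5895, -0.3517, 0.0237]
eef_rot: [0.654, 0.756, 0.0, 0.0]
wrist_force: [0.0, -0.4, -0.5]
finger_gap: 0.697
clock: 10.35
tcp_pos: [0.5877, -0.3406, 0.0233]
eef_rot: [0.654, 0.756, -0.0, 0.0]
wrist_force: [-0.2, -1.4, -1.0]
finger_gap: 0.706
clk 10.35 tcp [ 0.5877 -0.3406  0.0233] yaw 1.7148 F [-0.2 -1.4 -1. ] gap 0.706
shift tool mm [ 7.3 -0.   1.3] turn az units -0.02 joint6 -0.84
```

View pics/w10.png

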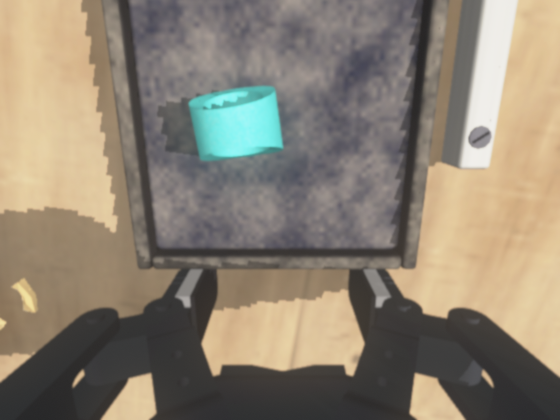

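In contact and pushing square. I'll continue slowly until the left bar is felt.

```bash
python3 -m jog '[[0.06,0.002,0,0,0,0,0],[0.06,0.002,0,0,0,0,0],[0.06,0.001,0,0,0,0,0]]'
python3 -m jog '[[0.06,0.001,0,0,0,0,0],[0.06,0.001,0,0,0,0,0],[0.06,0.001,0,0,0,0,0]]'
python3 -m jog '[[0.06,0.001,0,0,0,0,0],[0.06,0.001,0,0,0,0,0]]'
python3 - <<'E'
from h import *
p=SE2(S0,[-.065,-.191])[0]; go(p[0],p[1],.022,S0[2]+np.pi/2)
cv2.imwrite('pics/w11.png',optics.read_camera('wrist')[:,:,::-1])
cv2.imwrite('pics/top11.png',cv2.resize(optics.read_camera('top')[130:300,210:440,::-1],None,fx=3.4,fy=3.4,interpolation=cv2.INTER_CUBIC))
E
```

```text
clock: 10.7
tcp_pos: [0.587, -0.3354, 0.0234]
eef_rot: [0.654, 0.756, -0.0, 0.0]
wrist_force: [1.6, -2.0, -0.4]
finger_gap: 0.705
clock: 11.0
tcp_pos: [0.5866, -0.3326, 0.0233]
eef_rot: [0.654, 0.756, -0.0, 0.0]
wrist_force: [0.8, -1.3, 0.8]
finger_gap: 0.706
clock: 11.2
tcp_pos: [0.5867, -0.332, 0.0239]
eef_rot: [0.654, 0.756, -0.001, 0.002]
wrist_force: [1.0, -7.7, -0.9]
finger_gap: 0.7
clk 11.2 tcp [ 0.5867 -0.332   0.0239] yaw 1.7155 F [ 1.  -7.7 -0.9] gap 0.7
shift tool mm [-1.3 -0.3  1.9] turn az units -0.01 joint6 -0.83
```

View pics/w11.png

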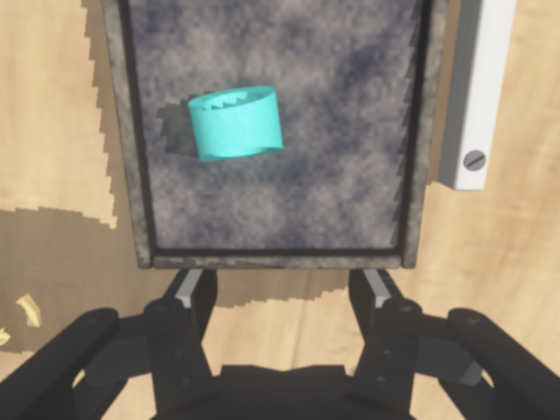

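View pics/top11.png

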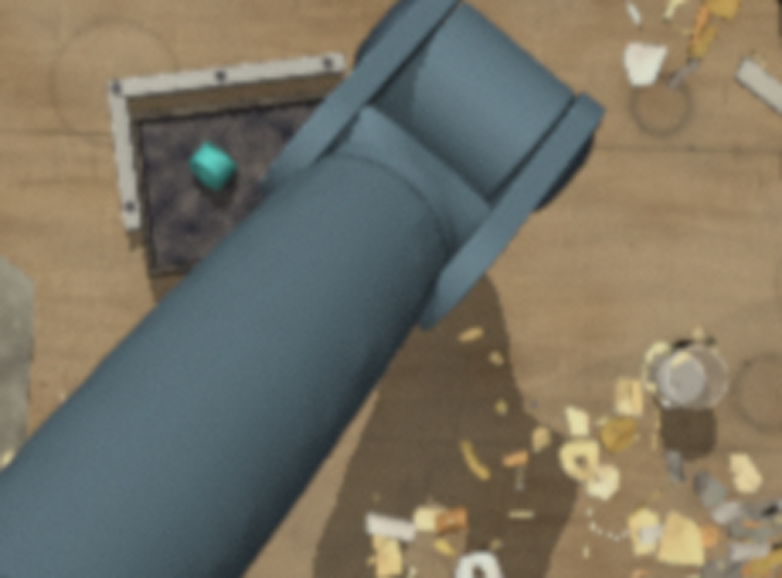

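The left bar is felt (7.7 N) and the tray's left end is flush against it. I'll back off and go round to the near side.

```bash
python3 -m jog '[[0.06,-0.002,0,0,0,0,0],[0.06,-0.008,0,0,0,0,0],[0.06,-0.012,0,-0.01,0,0,0],[0.06,-0.015,0,-0.03,0,0,0],[0.06,0,0,-0.045,0,0,0]]'
python3 -m jog '[[0.07,0,0,0,0,0,1.6],[0.07,0,0,0,0,0,1.6],[0.07,0,0,0,0,0,1.6],[0.07,0,0,0,0,0,1.6],[0.07,0,0,0,0,0,1.6]]'
python3 -m jog '[[0.07,0,0,0,0,0,1.6],[0.07,0,0,0,0,0,1.6],[0.07,0,0,0,0,0,1.6],[0.07,0,0,0,0,0,1.6],[0.07,0,0,0,0,0,1.6]]'
python3 -m jog '[[0.07,0,0,0,0,0,1.6],[0.07,0,0,0,0,0,0.4],[0.07,0,0,0,0,0,0]]'
python3 - <<'E'
from h import *
p=SE2(S0,[-.158,-.090])[0]; go(p[0],p[1],.10,S0[2])
E
```

```text
clock: 11.8
tcp_pos: [0.5901, -0.3682, 0.1069]
eef_rot: [0.655, 0.756, -0.0, -0.002]
wrist_force: [0.5, 0.4, 0.3]
finger_gap: 0.702
clock: 12.3
tcp_pos: [0.5917, -0.3679, 0.1091]
eef_rot: [0.875, 0.484, 0.0, 0.0]
wrist_force: [0.5, 0.7, 0.4]
finger_gap: 0.82
clock: 12.8
tcp_pos: [0.5917, -0.368, 0.1091]
eef_rot: [0.988, 0.156, 0.0, 0.0]
wrist_force: [0.3, -0.6, 0.3]
finger_gap: 0.823
clock: 13.1
tcp_pos: [0.5918, -0.3679, 0.109]
eef_rot: [0.997, 0.072, 0.0, 0.0]
wrist_force: [0.5, 0.1, 0.0]
finger_gap: 0.817
clk 13.1 tcp [ 0.5918 -0.3679  0.109 ] yaw 0.1439 F [0.5 0.1 0. ] gap 0.817
shift tool mm [ -93.2 -135.8    8.9] turn az units -0.02 joint6 0.71
```

```bash
python3 -m jog '[[0.07,-0.047,0,0,0,0,0],[0.07,-0.046,0,0,0,0,0],[0.07,0,-0.046,0,0,0,0],[0.07,0,-0.046,0,0,0,0],[0.07,0,-0.044,0,0,0,0]]'
python3 -m jog '[[0.07,0,0,0.03,0,0,0],[0.07,0,0,0.03,0,0,0],[0.07,0,0,0.015,0,0,0],[0.07,0,0,0.008,0,0,0],[0.07,0,0,0.003,0,0,0]]'
python3 - <<'E'
from h import *
p=SE2(S0,[-.121,-.090])[0]; go(p[0],p[1],.022,S0[2])
cv2.imwrite('pics/w12.png',optics.read_camera('wrist')[:,:,::-1])
E
```

```text
clock: 13.6
tcp_pos: [0.4794, -0.2453, 0.1088]
eef_rot: [0.997, 0.071, 0.0, 0.0]
wrist_force: [0.8, 1.3, 0.3]
finger_gap: 0.82
clock: 14.1
tcp_pos: [0.4801, -0.2464, 0.022]
eef_rot: [0.997, 0.072, -0.0, -0.0]
wrist_force: [-0.2, -0.5, 0.1]
finger_gap: 0.822
clk 14.1 tcp [ 0.4801 -0.2464  0.022 ] yaw 0.144 F [-0.2 -0.5  0.1] gap 0.822
shift tool mm [36.8  0.4  0. ] turn az units -0.02 joint6 0.74
```

View pics/w12.png

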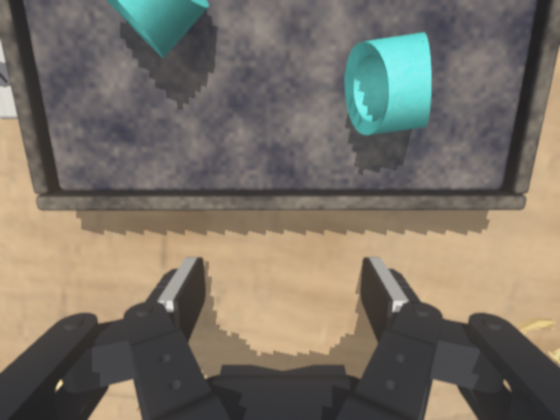

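Centred and square. The near side is about 22 mm ahead, then there is about 14 mm to push.

```bash
python3 -m jog '[[0.07,0.004,0,0,0,0,0],[0.07,0.005,0,0,0,0,0],[0.07,0.005,0,0,0,0,0],[0.07,0.004,0,0,0,0,0],[0.07,0.002,0,0,0,0,0]]'
python3 -m jog '[[0.07,0.002,0,0,0,0,0],[0.07,0.002,0,0,0,0,0],[0.07,0.003,0,0,0,0,0],[0.07,0.003,-0.0004,0,0,0,0],[0.07,0.002,-0.0004,0,0,0,0]]'
python3 -m jog '[[0.07,0.002,-0.0003,0,0,0,0],[0.07,0.001,0,0,0,0,0]]'
python3 -m jog '[[0.07,0.001,0,0,0,0,0],[0.07,0.001,0,0,0,0,0]]'
python3 - <<'E'
from h import *
p=SE2(S0,[-.121,-.090])[0]; go(p[0],p[1],.022,S0[2])
cv2.imwrite('pics/w13.png',optics.read_camera('wrist')[:,:,::-1])
E
```

```text
clock: 14.65
tcp_pos: [0.5005, -0.2431, 0.0226]
eef_rot: [0.997, 0.072, 0.0, 0.0]
wrist_force: [0.8, -0.2, 0.4]
finger_gap: 0.817
clock: 15.15
tcp_pos: [0.5115, -0.2409, 0.0222]
eef_rot: [0.997, 0.072, -0.0, 0.0]
wrist_force: [-2.1, -1.6, -0.1]
finger_gap: 0.816
clock: 15.35
tcp_pos: [0.5145, -0.2398, 0.0222]
eef_rot: [0.997, 0.072, -0.0, 0.0]
wrist_force: [-2.0, -1.8, 0.6]
finger_gap: 0.816
clock: 15.55
tcp_pos: [0.5165, -0.2395, 0.0222]
eef_rot: [0.997, 0.072, -0.0, -0.0]
wrist_force: [-2.1, -2.2, -0.4]
finger_gap: 0.821
clk 15.55 tcp [ 0.5165 -0.2395  0.0222] yaw 0.1441 F [-2.1 -2.2 -0.4] gap 0.821
shift tool mm [-0.1  2.   0.2] turn az units -0.01 joint6 0.79
```

View pics/w13.png

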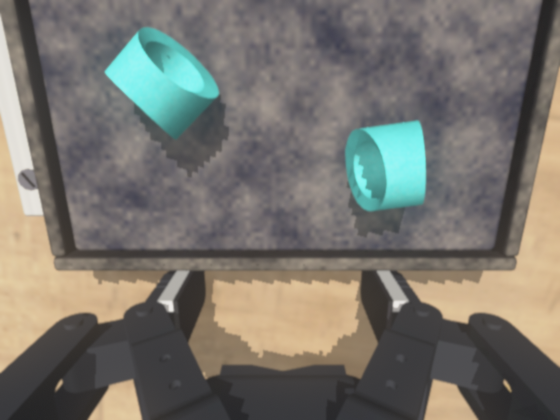

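```bash
python3 -m jog '[[0.07,0.001,0,0,0,0,0],[0.07,0.001,0,0,0,0,0]]'
python3 -m jog '[[0.07,0.001,0,0,0,0,0],[0.07,0.001,0,0,0,0,0]]'
python3 -m jog '[[0.07,0.001,0,0,0,0,0]]'
python3 -m jog '[[0.07,0.0005,0,0,0,0,0]]'
```

```text
clock: 15.8
tcp_pos: [0.5172, -0.2394, 0.0222]
eef_rot: [0.997, 0.073, -0.002, -0.0]
wrist_force: [-10.7, -4.0, 4.5]
finger_gap: 0.82
clock: 16.0
tcp_pos: [0.5174, -0.2395, 0.0222]
eef_rot: [0.997, 0.073, -0.004, -0.0]
wrist_force: [-20.4, -6.6, 12.3]
finger_gap: 0.818
clock: 16.1
tcp_pos: [0.5175, -0.2395, 0.0222]
eef_rot: [0.997, 0.073, -0.006, -0.001]
wrist_force: [-25.8, -7.6, 14.8]
finger_gap: 0.817
clock: 16.2
tcp_pos: [0.5175, -0.2395, 0.0222]
eef_rot: [0.997, 0.073, -0.006, -0.001]
wrist_force: [-26.5, -8.4, 16.6]
finger_gap: 0.82
```

Seated: about 26 N with no further motion. I'll release gently, back off and raise clear for a check.

```bash
python3 -m jog '[[0.07,-0.001,0,0,0,0,0],[0.07,-0.002,0,0,0,0,0],[0.07,-0.002,0,0,0,0,0],[0.07,-0.003,0,0,0,0,0],[0.07,-0.006,0,0,0,0,0]]'
python3 -m jog '[[0.07,-0.015,0,0,0,0,0],[0.07,-0.015,0,-0.02,0,0,0],[0.07,-0.02,0,-0.04,0,0,0],[0.07,-0.02,0,-0.045,0,0,0],[0.07,-0.02,0,-0.04,0,0,0]]'
python3 - <<'E'
from h import *
go(.4,-.4,.2,0)
cv2.imwrite('pics/w14.png',optics.read_camera('wrist')[:,:,::-1])
E
python3 -m jog '[[0.07,-0.03,0.03,0,0,0,0],[0.07,-0.03,0.035,0,0,0,0],[0.07,-0.02,0.045,0,0,0,0],[0.07,-0.01,0.045,0,0,0,0],[0.07,0,0.045,0,0,0,0]]'
python3 -m jog '[[0.07,-0.03,0.03,0,0,0,0],[0.07,-0.03,0.035,0,0,0,0],[0.07,-0.02,0.04,0,0,0,0],[0.07,0,0.02,0,0,0,0],[0.07,0,0,0,0,0,0]]'
python3 - <<'E'
from h import *
cv2.imwrite('pics/top14f.png',optics.read_camera('top')[:,:,::-1])
cv2.imwrite('pics/top14.png',cv2.resize(cv2.imread('pics/top14f.png')[120:260,220:360],None,fx=4.2,fy=4.2,interpolation=cv2.INTER_CUBIC))
E
```

```text
clock: 16.7
tcp_pos: [0.5085, -0.2406, 0.0226]
eef_rot: [0.997, 0.072, 0.001, 0.0]
wrist_force: [-0.2, 0.1, -0.0]
finger_gap: 0.819
clock: 17.2
tcp_pos: [0.4183, -0.2535, 0.169]
eef_rot: [0.997, 0.072, 0.0, 0.0]
wrist_force: [-0.5, -0.8, 0.5]
finger_gap: 0.82
clk 17.2 tcp [ 0.4183 -0.2535  0.169 ] yaw 0.1445 F [-0.5 -0.8  0.5] gap 0.82
shift tool mm [-39.2 142.4 -31. ] turn az units 1.66 joint6 0.65
clock: 17.75
tcp_pos: [0.3575, -0.4663, 0.1673]
eef_rot: [0.997, 0.071, 0.0, 0.0]
wrist_force: [0.6, -0.4, 0.6]
finger_gap: 0.815
clock: 18.25
tcp_pos: [0.2967, -0.6019, 0.1672]
eef_rot: [0.997, 0.071, 0.0, 0.001]
wrist_force: [0.1, 0.6, -0.5]
finger_gap: 0.821
```

View pics/w14.png

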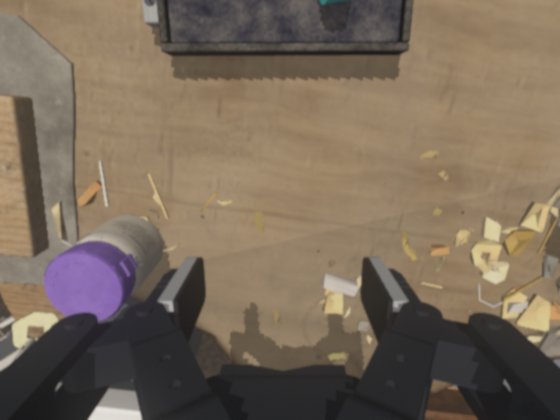

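View pics/top14.png

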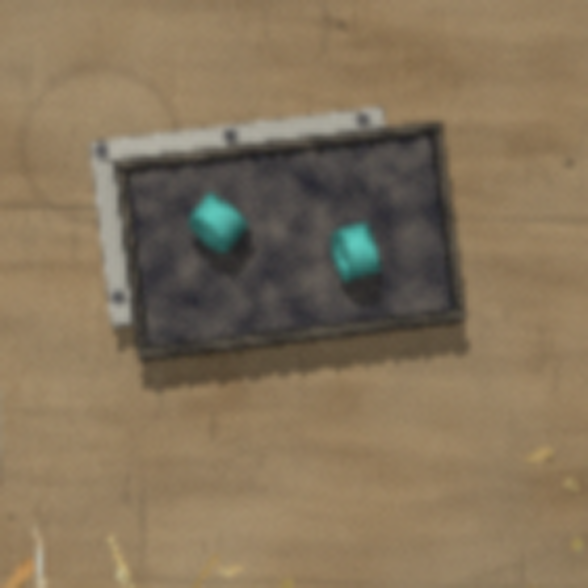

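View pics/top14f.png

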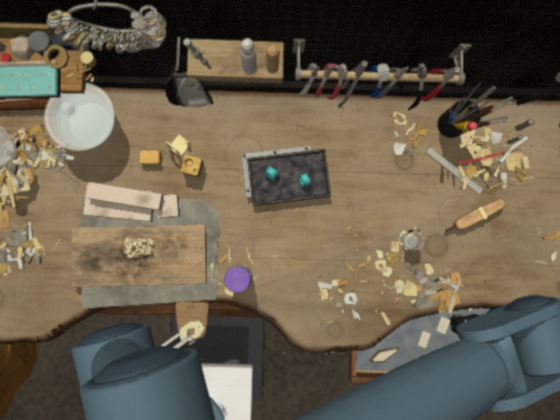

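The tray looks seated against both bars, with both rings standing at crop (218,225) and (356,252). I'll fit it and compare numbers.

```bash
python3 - <<'E'
from h import *
def up(a): return (np.array(a,float)+.5)/4.2-.5+[220,120]
to=px2w('top',up([[116,163],[441,122],[465,319],[141,358]]),.022)[:,:2]
T,r=pose_fit(TRM,to);print(T,r.tolist()); print('in stop',SE2([0,0,-S0[2]],T[:2]-S0[:2]),T[2]-S0[2])
im=cv2.imread('pics/top14f.png')[120:260,220:360];im=cv2.resize(im,None,fx=5,fy=5,interpolation=cv2.INTER_CUBIC)
H=np.r_[SE2(S0,[-.055,-.09])[0],S0[2]]
for p,m,z,c in((S0,STOPM,.016,(0,0,255)),(H,TRM,.022,(0,255,0))):
    w=SE2(p,m);q=w2px('top',np.c_[w,np.full(len(w),z)]);q=((q-[220,120]+.5)*5-.5)
    cv2.polylines(im,[q.round().astype(int)],True,c,1)
cv2.imwrite('pics/ov14.png',im[:450])
a=cv2.imread('pics/top0.png').astype(int);b=cv2.imread('pics/top14f.png').astype(int)
for n,(x,y) in dict(wax=(150,157),frame=(178,145),cup=(191,166),jar=(237,278),tumbler=(411,240)).items(): print(n,abs(a-b)[y-16:y+16,x-16:x+16].mean().round(1))
E
```

```text
[ 0.58146543 -0.23264578  0.1500847 ] [[1.4, 1.2], [0.8, -0.6], [-0.6, -2.0], [-1.6, 1.4]]
in stop [[-0.05554619 -0.09062216]] 0.004699773252526351
wax 1.0
frame 1.0
cup 1.1
jar 1.1
tumbler 1.1
```

View pics/ov14.png

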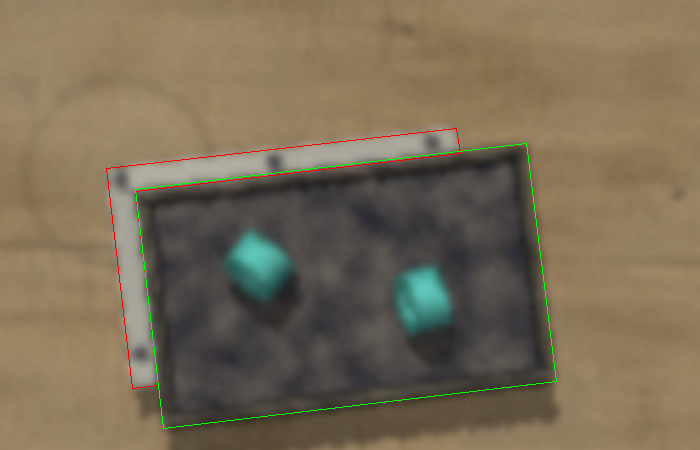

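The tray matches its home outline to within 1 mm and 0.005 rad. The bystanders haven't moved and the arm is clear, so I'll hand in.

```bash
python3 -c "
from bench import env; print(env.hand_in())"
```

```text
the job is handed in; nothing more can be done
None
```

The tray is in the corner of the stop with both rings still standing on it, and I've handed the job in; no verdict came back.

I pushed the near long side with both fingers while turning the tray square. Then I pushed the right end until the left bar was felt (7.7 N), and the near side again until it seated against the long bar. That last push built up to about 26 N once the tray had stopped moving. The arm then backed off and moved clear. The robot's clock read about 18.3 s of the 61 s allowed.

**Last checks, from the top camera:**
- **Tray pose:** in the stop's frame it sits at x ≈ -55.5 mm, y ≈ -90.6 mm, turned about 0.005 rad. That is inside the limits, but the corners were picked by eye and scattered by up to about 2 mm.
- **Rings:** both were upright on the tray floor.
- **Other loose things:** the wax block, cup block, brass frame, jar and tumbler showed no change from the first picture.
- **Slip:** the tray slipped about 2 mm sideways on the fingers during the first push, and the end push made up for it.

No check failed or disagreed.

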